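# Tighten the drain plug of the torch gas manifold and open its valve

## Task

Put the torch gas manifold on the goldsmith's bench back into service: turn the red wing-headed drain plug clockwise until its tapered thread goes snug, firm but not overtightened, and let go of it; then swing the yellow valve handle a quarter turn clockwise to fully open. Leave the other things on the bench where they are.

Things in the scene. Friction and masses are not known exactly. Their poses are not given: they have to be found in the camera images.
- plug: Tapered brass drain plug, started loosely in the port on the manifold's top; its head is a red upright bar, 46 long along the plug's x, 12 thick along its y, 38 high (4 to 42 mm above the origin; its top is 108 mm above the bench), at any heading. Origin on the turning axis at the port's mouth, 66 mm above the bench; z is the turning axis, up. It cannot be pulled out.
- plug_grip (a point): Point in the middle of the red bar, on the axis, 28 mm above the plug's origin: pinch the bar's two flat sides here from above, closing along the plug's y; 60 to 80 N of grip holds it. It tightens clockwise seen from above (its yaw falls) and may need several grasps. It stays where it is left, but when tight the bar springs back 0.2 to 0.4 rad as it is let go; that does no harm.
- port: Steel collar of the port, 38 across, 6 high, fixed; origin on its axis, 60 mm above the bench. Feel: loose, the plug drags with 0.05 N m; after 1.2 to 4.7 rad (unseen, differs each time) the taper bites: the effort climbs to 0.38 N m within 0.2 rad, then by 0.55 N m per rad, with no stop. Snug is 0.5 N m (0.43 to 0.65 is well inside); under 0.4 it leaks, over 0.75 the thread is ruined.
- socket: The tapered thread inside the port, unseen, 20 mm below the manifold's top; fixed. Origin on the port's axis.
- manifold: Gas manifold fixed to the bench: brass bar 44 (x) by 250 (y) by 50 on a dark steel foot 90 by 270 by 10, top of the bar 60 mm above the bench. Origin at the centre of the underside. The plug's axis is at y = -80 mm, a flat blue gauge (42 across, up to 71 mm high) at y = 0, the valve's axis at y = +85 mm; brass nipples stick out of both ends to y = +-155 mm, up to 48 mm high.
- valve (a joint): Quarter-turn valve handle on an upright axis. 0: shut, the handle points crosswise (manifold -x); 1.571: fully open against its stop, the handle in line with the bar (manifold +y). Grows clockwise seen from above. Starts between 0 and 0.3. Friction 0.12 N m; it stays where it is left.
- valve_handle (a point): Middle of the yellow grip of the valve handle, 62 mm from the valve's axis; the grip is 55 long, 18 wide, 13 high (from 77 to 90 mm above the bench), and reaches 35 to 90 mm from the axis. Beneath it, clear of the bar, is only the foot or the bench.
- valve_axis (a point): Point on the valve's upright axis, 84 mm above the bench.
- beaker: Empty glass beaker, 72 across, 90 high, on the bench beyond the manifold. Origin at the centre of its underside. Not to be moved.
- solder_block: Dark charcoal soldering block 100 by 60 by 30, on the bench. Origin at the centre of its underside. Not to be moved.
- screwdriver: Small blue-handled screwdriver lying on the bench. Origin at its underside. Not to be moved.
- lens_ring: Black lens ring, 56 across, 12 high, lying on the bench. Origin at the centre of its underside. Not to be moved.

How it is judged:
By the outcome, as a careful person would: the job done as asked, in the order asked, and still so for the second after the job is handed in, with the robot touching nothing.
It also fails if it takes over 72 s, if anything falls off the work surface, if the arm or the gripper's body presses on something with over 40 N, if the wrist force passes 120 N, or if a joint passes its speed limit or range.

## Robot

A 7-joint arm with a two-finger parallel gripper is mounted at the origin on the work surface. World frame = base frame: x ahead of the robot, y to its left, z up, the work surface at z = 0. Lengths are in m, angles in rad, forces in N, time in s.
With the tool pointing down it reaches from about 0.4 to 0.85 m from the base axis. Payload 10.4 kg.
Tool frame: the origin (TCP) lies between the finger pads; the fingertips stand ahead of it and the grasp point (between the pads) lies 6 mm ahead of it (manip.finger_overhang is the z of the fingertips in the tool frame, in m); z points along the fingers, y is the line along which they close (so a half turn about z gives the same grasp; the last joint's range is limited). The gripper opens to 85 mm and grips with 20 to 120 N. Pads are 22 mm wide; open, the fingers measure 114 mm over their backs; the gripper's body (76 mm by 85 mm) begins 54 mm behind the grasp point. The pads swing forward as they close: fully open they stand 13 mm farther back than shut.
Start: joints at [-1.242, 0.332, -0.065, 1.46, 0.022, 1.35, -0.088], TCP at [0.215, 0.587, 0.256] pointing down, gripper open.
Joint ranges: [-2.6, 2.6], [-0.5, 2.12], [-1.47, 1.34], [0.16, 2.42], [-1.27, 4.41], [0.06, 2.06], [-2.6, 2.6]. Speed limits (rad/s): [2.22, 2.22, 2.79, 2.79, 3.14, 3.14, 3.14].

## Interface

Orientations are given as [roll, pitch, yaw] about the fixed x, y, z axes, in that order (R = Rz(yaw) Ry(pitch) Rx(roll)).
In Python, from plant import manip gives the robot as it stands. The module is installed in compiled form; this text tells all that it offers.
- The arm moves only by the tool drive_tool, never from a script. Its arguments are lists of equal length, an entry for each row: "fingers": the opening, from 0 (shut) to 1 (fully open); "offset": the shift along the tool's x, y, z as a fraction of full scale, a list of three; "delta_rot": the turn, a rotation vector about the tool's x, y, z as a fraction of full scale, a list of three. In form: {"fingers": [fingers, ...], "offset": [[dx, dy, dz], ...], "delta_rot": [[ax, ay, az], ...]}. A call has 1 to 10 rows; each row is the pose to reach, as a shift and turn from the pose commanded when the call began, along the tool's axes at that moment, turning the shorter way round; what a row does not reach only later rows make up. Full scale, the value 1, is 40 cm for a shift and 2 pi rad for a turn. A row lasts 1/12 s, in which the tool goes at most 41.7 mm and 7.16 degrees, less where a joint would pass 70% of its speed; a pose out of reach is approached as far as the arm can. A call with a number of a shift or a turn outside -1 to 1 is refused whole. A call with a gripper value outside its range is refused whole. The fingers move at their own pace and stop on an object; "force" is the grip in N (left out, the last holds). Time passes only in rows, so rows that repeat a pose let the fingers close. It gives the time, the measured TCP pose, the force, the opening and the grip force at its end, in the units of the state.
- manip.state(): the state, without advancing time (a new reading comes with each control period).
- manip.snapshot(name): name is "scene" or "top"; returns (picture, depth): 400x640x3 uint8, red, green, blue; 400x640 float32, m along the optical axis (not along the pixel's ray), 0 where there is no reading.
- manip.camera_info(name): a dict with "fov_y" (degrees; the focal length in pixels is half the picture's height over the tangent of half this angle, whatever the lens; pixels are square), "cx", "cy" (the principal point, pixels), "dist" ([k1, k2, p1, p2, k3] as OpenCV has them; the pictures are not rectified), "view" (4x4, takes a point from world to camera coordinates). Camera axes: x right, y down, z forward; pixel columns grow to the right and rows downward; lengths in m; the calibration is good to about 2 mm. A picture is of the moment at which its call begins. camera_info takes no time and is no camera call.
- manip.close_job(): hands the job in; it is judged then, once.
Trained networks look in the newest picture that a camera, given by its name, has taken for a name from the list of things; names that differ only in an ending like _2 or _b are one class to them, and where a whole thing is asked for, a point or a joint stands for the part that bears it (a point fixed in the world has none). Each returns a list of dicts, best first, with "p" (0 to 1); they miss things now and then, are a little off and sometimes report something else, mostly with a low value. They report only what shows in the picture. A call takes as long as a camera call.
- manip.boxes_of(camera, name): "pixel" ([row, column] in pixels, amid what is visible of it).
- manip.silhouettes(camera, name): "region" (400x640 bool, what is visible of it) and "pixel" ([row, column] in pixels, amid what is visible of it).
- manip.place_of(camera, name): "pixel" ([row, column] in pixels: a listed point, or the origin of a listed thing).
The state is a dict: "time_s": time; "q": joint angles; "joint_vel": joint speeds; "joint_efforts": joint torques, N m; "eef_pos": TCP position; "eef_rot": TCP orientation; "wrist_force": force on the tool from outside, world axes, zero at the start; "torque": the same for the moment, N m; "grip_width": finger opening in m; "grip_force": force on a finger pad.
Only numpy, scipy, OpenCV 4.12 (cv2) and the standard library are available. Lean on these libraries where they do the work, as an engineer would, in place of code of your own. Each camera call takes 0.05 s, during which the arm holds its last target. There are 200 camera calls.

## Working session

There is one attempt and no reset: what is moved stays moved. The work goes in short steps, Python scripts to look and compute and a tool call to move; the robot and the scene stay as the last step left them, time stands still between calls to the robot, and variables do not carry over. Pictures are saved under pics/ and viewed, at most 10 in all, crops included, and the job is handed in when it is done.

Besides the shell and the picture viewer there is one more tool, called in YAML: its name, and indented under it one key for each argument. drive_tool: Moves the arm, as the interface text tells. Its arguments: {"type":"object","properties":{"fingers":{"type":"array","items":{"type":"number"}},"offset":{"type":"array","items":{"type":"array","items":{"type":"number","minimum":-1,"maximum":1}}},"delta_rot":{"type":"array","items":{"type":"array","items":{"type":"number","minimum":-1,"maximum":1}}},"force":{"type":"number"}},"required":["fingers","offset","delta_rot"]}

```bash
mkdir -p pics; cat > h.py <<'E'
import numpy as np, cv2
from plant import manip
from scipy.spatial.transform import Rotation as R
def cam(n):
    c=manip.camera_info(n); f=200/np.tan(np.radians(c["fov_y"])/2)
    return np.array([[f,0,c["cx"]],[0,f,c["cy"]],[0,0,1]]),np.array(c["dist"],float),np.array(c["view"])
def at_z(n,px,z):
    """pixel [row,col] -> world point on plane z"""
    K,d,V=cam(n); u=cv2.undistortPoints(np.array([[[px[1],px[0]]]],float),K,d)[0,0]
    Rm,t=V[:3,:3],V[:3,3]; o=-Rm.T@t; r=Rm.T@np.array([u[0],u[1],1]); return o+r*(z-o[2])/r[2]
def cloud(n,dep):
    K,d,V=cam(n); h,w=dep.shape; g=np.mgrid[:h,:w]
    p=np.stack([g[1],g[0]],-1).reshape(-1,1,2).astype(float)
    u=cv2.undistortPoints(p,K,d)[:,0]; z=dep.reshape(-1)
    P=np.c_[u*z[:,None],z]; return ((P-V[:3,3])@V[:3,:3]).reshape(h,w,3)
def save(n,im): cv2.imwrite("pics/"+n+".png",im[:,:,::-1])
E
python3 - <<'E'
from h import *
for n in("scene","top"):
    im,d=manip.snapshot(n); save(n+"0",im); np.save(n+"_d.npy",d); np.save(n+"_i.npy",im)
    for k,z in(("plug",.066),("plug_grip",.094),("valve_handle",.0835),("valve_axis",.084),("port",.06),("manifold",0),("beaker",0),("solder_block",0),("screwdriver",0),("lens_ring",0)):
        r=manip.place_of(n,k)[:1]
        for x in r: print(n,k,round(x["p"],2),np.round(x["pixel"]),at_z(n,x["pixel"],z).round(4))
s=manip.state(); print(s["time_s"],s["eef_pos"],s["eef_rot"],s["wrist_force"],s["torque"],manip.finger_overhang)
E
```

```text
scene plug 0.93 [207. 324.] [ 0.6026 -0.0071  0.066 ]
scene plug_grip 0.88 [193. 323.] [ 0.5946 -0.0053  0.094 ]
scene valve_handle 0.7 [164. 368.] [0.5185 0.1442 0.0835]
scene valve_axis 0.69 [210. 324.] [ 0.6348 -0.0224  0.084 ]
scene port 0.97 [211. 320.] [ 0.6056 -0.0171  0.06  ]
scene manifold 0.97 [219. 354.] [0.5923 0.0692 0.    ]
scene beaker 0.17 [163. 367.] [0.3874 0.2222 0.    ]
scene solder_block 0.92 [223. 439.] [0.6844 0.2282 0.    ]
scene screwdriver 0.91 [283. 361.] [ 0.7603 -0.0085  0.    ]
scene lens_ring 0.67 [277. 269.] [ 0.6737 -0.1538  0.    ]
top plug 0.73 [273. 241.] [0.5016 0.1529 0.066 ]
top plug_grip 0.54 [219. 329.] [ 0.6021 -0.0033  0.094 ]
top valve_handle 0.86 [273. 239.] [0.5018 0.153  0.0835]
top valve_axis 0.89 [237. 243.] [0.5663 0.1489 0.084 ]
top port 0.68 [222. 331.] [ 0.5988 -0.0077  0.06  ]
top manifold 0.65 [230. 291.] [0.5874 0.0692 0.    ]
top beaker 0.7 [154. 275.] [0.7418 0.1072 0.    ]
top solder_block 0.8 [180. 211.] [0.6856 0.2364 0.    ]
top screwdriver 0.55 [145. 330.] [ 0.7643 -0.0045  0.    ]
top lens_ring 0.89 [197. 400.] [ 0.6612 -0.1478  0.    ]
1.1 [0.21536634 0.58672331 0.25633585] [ 3.14154602e+00 -2.52621222e-05  2.78974604e+00] [-0.45863598 -0.08945842 -0.74701584] [0.04138528 0.00371592 0.00720601] 0.025
```

```bash
cd pics; python3 -c "
import cv2,numpy as np
a=np.vstack([cv2.imread('scene0.png'),cv2.imread('top0.png')]);cv2.imwrite('both0.png',cv2.resize(a,(480,600)))"
```

```text
(no output)
```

View pics/top0.png

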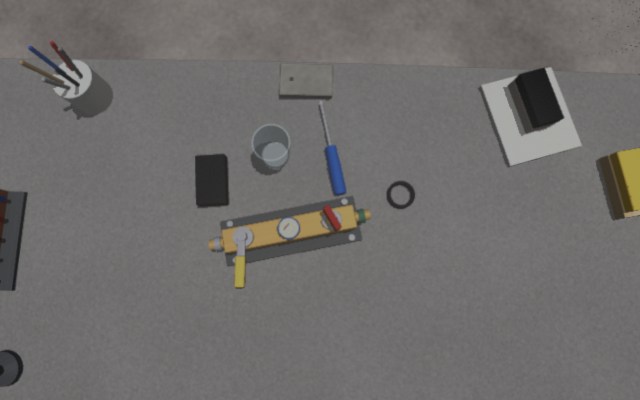

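View pics/scene0.png

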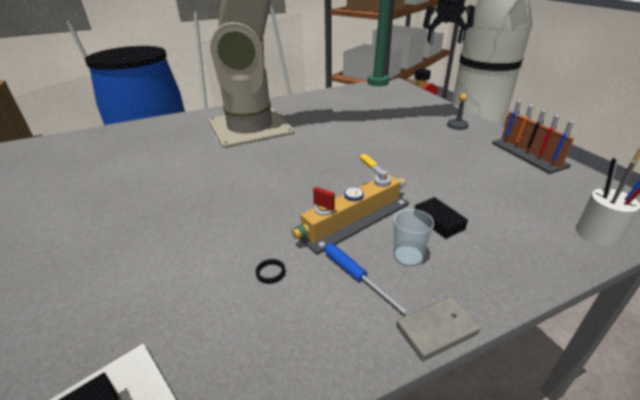

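The top view shows the red bar from about (207,326) to (229,339), and the valve axis at (237,243) with its yellow grip toward (285,240). Next I measure the red bar and yellow grip.

```bash
cat > bar.py <<'E'
from h import *
def meas(im,P,dep,lab=""):
    hsv=cv2.cvtColor(im,cv2.COLOR_RGB2HSV).astype(int); H,S,V=hsv[...,0],hsv[...,1],hsv[...,2]
    red=((H<8)|(H>172))&(S>130)&(V>50); yel=(H>22)&(H<35)&(S>130)
    for nm,m,zl,zh in(("red",red,.1,.115),("yel",yel,.082,.1)):
        ok=m&(dep>0)&(abs(P[...,0]-.57)<.2)&(abs(P[...,1]-.07)<.2)&(P[...,2]>zl)&(P[...,2]<zh)
        Q=P[ok]
        if len(Q)<8: print(lab,nm,"few",len(Q)); continue
        c,sz,a=cv2.minAreaRect((Q[:,:2]*1000).astype(np.float32))
        w,v=np.linalg.eigh(np.cov(Q[:,:2].T)); e=v[:,1]
        print(lab,nm,len(Q),"rect c",np.round(c,1),np.round(sz,1),"mean",(Q.mean(0)*1000).round(1),"yaw",np.arctan2(e[1],e[0]).round(3))
E
python3 - <<'E'
from bar import *
for n in("scene","top"):
    im=np.load(n+"_i.npy");d=np.load(n+"_d.npy"); meas(im,cloud(n,d),d,n)
n="top";im=np.load(n+"_i.npy");d=np.load(n+"_d.npy");P=cloud(n,d)
r=[x for x in manip.silhouettes(n,"manifold")][0]["region"]
Q=P[r&(P[...,2]>.052)&(P[...,2]<.066)][:,:2]*1000
c,sz,a=cv2.minAreaRect(Q.astype(np.float32)); w,v=np.linalg.eigh(np.cov(Q.T)); print(c,sz,a,Q.mean(0),np.arctan2(v[1,1],v[0,1]))
for nm,z in(("plug_grip",.094),("valve_axis",.084)):
  for n in("top","scene"):
    for x in manip.place_of(n,nm)[:3]: print(nm,n,round(x["p"],2),at_z(n,x["pixel"],z).round(4))
big=cv2.resize(im[190:300,200:380],(720,440),interpolation=cv2.INTER_CUBIC); save("crop0",big)
E
```

```text
scene red 108 rect c [605.9  -9.7] [42.4  8.6] mean [607.4 -10.3 105.2] yaw -2.561
scene yel 76 rect c [505.4 148.2] [14.1 50.8] mean [508.7 147.8  88.8] yaw -3.12
top red 153 rect c [603.3  -7.5] [43.9 11.1] mean [603.5  -7.4 108.1] yaw -2.584
top yel 278 rect c [504.7 151.4] [50.4 16.6] mean [504.8 151.1  89.8] yaw -3.134
(586.8095703125, 70.2898941040039) (44.24200439453125, 249.24087524414062) 12.904902458190918 [586.90289014  66.00454015] 1.7940116643958208
plug_grip top 0.54 [ 0.6021 -0.0033  0.094 ]
plug_grip top 0.4 [ 0.6473 -0.1283  0.094 ]
plug_grip scene 0.88 [ 0.5946 -0.0053  0.094 ]
valve_axis top 0.89 [0.5663 0.1489 0.084 ]
valve_axis top 0.27 [ 0.6506 -0.1299  0.084 ]
valve_axis scene 0.69 [ 0.6348 -0.0224  0.084 ]
valve_axis scene 0.67 [0.57   0.1492 0.084 ]
```

View pics/crop0.png

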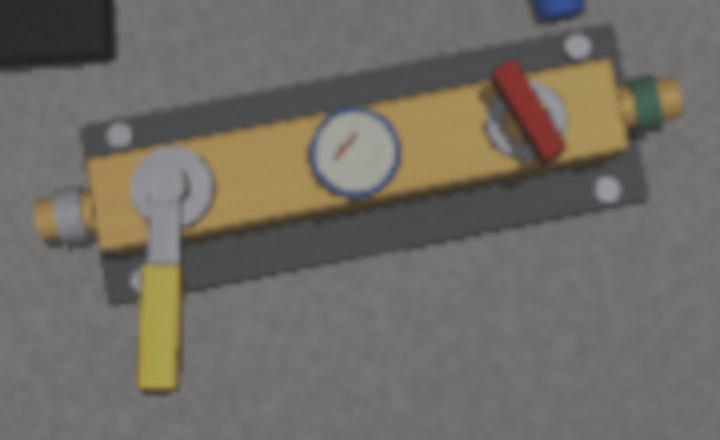

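drive_tool:
  fingers: [1,1,1,1,1,1,1,1,1,1]
  offset:
    - [-0.71,-0.53,0]
    - [-0.71,-0.53,0]
    - [-0.71,-0.53,0]
    - [-0.71,-0.53,0]
    - [-0.71,-0.53,0]
    - [-0.71,-0.53,0]
    - [-0.71,-0.53,0]
    - [-0.71,-0.53,0]
    - [-0.71,-0.53,0]
    - [-0.71,-0.53,0]
  delta_rot:
    - [0,0,0]
    - [0,0,0]
    - [0,0,0]
    - [0,0,0]
    - [0,0,0]
    - [0,0,0]
    - [0,0,0]
    - [0,0,0]
    - [0,0,0]
    - [0,0,0]
  force: 75

```text
time_s: 2.18
eef_pos: [0.4121, 0.2848, 0.2567]
eef_rot: [3.142, 0.001, 2.782]
wrist_force: [-0.3, 0.1, 0.7]
grip_width: 0.0853
grip_force: 0.0
```

```bash
cat > go.py <<'E'
import sys; from h import *
def go(x,y,z,yaw):
    s=manip.state(); Rm=R.from_euler("xyz",s["eef_rot"]); T=R.from_euler("xyz",[np.pi,0,yaw])
    o=Rm.inv().apply(np.array([x,y,z])-s["eef_pos"])/.4; r=(Rm.inv()*T).as_rotvec()/2/np.pi
    print("t",s["time_s"],"pos",s["eef_pos"].round(4) if hasattr(s["eef_pos"],"round") else s["eef_pos"],"rot",np.round(s["eef_rot"],3),"q",np.round(s["q"],2))
    print("offset",o.round(4),"rot",r.round(4))
if __name__=="__main__": go(*map(float,sys.argv[1:5]))
E
python3 go.py .604 -.0076 .17 3.699
```

```text
t 2.1833 pos [0.4121 0.2848 0.2567] rot [3.142e+00 1.000e-03 2.782e+00] q [-0.85  0.05  0.16  1.79 -0.01  1.3   0.52]
offset [-0.706  -0.5152  0.2179] rot [-1.00e-04  2.00e-04 -1.46e-01]
```

drive_tool:
  fingers: [1,1,1,1,1,1,1,1,1,1]
  offset:
    - [-0.706,-0.515,0.218]
    - [-0.706,-0.515,0.218]
    - [-0.706,-0.515,0.218]
    - [-0.706,-0.515,0.218]
    - [-0.706,-0.515,0.218]
    - [-0.706,-0.515,0.218]
    - [-0.706,-0.515,0.218]
    - [-0.706,-0.515,0.218]
    - [-0.706,-0.515,0.218]
    - [-0.706,-0.515,0.218]
  delta_rot:
    - [0,0,-0.146]
    - [0,0,-0.146]
    - [0,0,-0.146]
    - [0,0,-0.146]
    - [0,0,-0.146]
    - [0,0,-0.146]
    - [0,0,-0.146]
    - [0,0,-0.146]
    - [0,0,-0.146]
    - [0,0,-0.146]

```text
time_s: 3.02
eef_pos: [0.6041, -0.0034, 0.1682]
eef_rot: [-3.141, -0.0, -2.574]
wrist_force: [-0.4, -0.5, 0.0]
grip_width: 0.0853
grip_force: 0.0
```

```bash
python3 - <<'E'
from bar import *
from go import go
im,d=manip.snapshot("scene"); P=cloud("scene",d); meas(im,P,d,"scene"); save("s1",cv2.resize(im[100:260,220:460],(720,480)))
go(.604,-.0076,.100,3.699); s=manip.state(); print(s["torque"],s["joint_efforts"])
E
```

```text
scene red 113 rect c [605.3  -8.7] [43.3 10.3] mean [606.8 -10.4 105.4] yaw -2.569
scene yel 91 rect c [507.  149.8] [48.7 16. ] mean [508.8 148.1  88.5] yaw -3.117
t 3.0667 pos [ 0.605  -0.0085  0.167 ] rot [-3.139e+00 -2.000e-03 -2.581e+00] q [-0.36  0.36  0.37  1.65 -0.14  1.16  2.17]
offset [0.0005 0.0037 0.1675] rot [-0.0005 -0.0004  0.0005]
[-0.27450626  0.10205883 -0.01897058] [-13.03971112 -61.1310482   -5.75382113 -37.19511151  -1.86490014
   1.02775007   0.10975701]
```

View pics/s1.png

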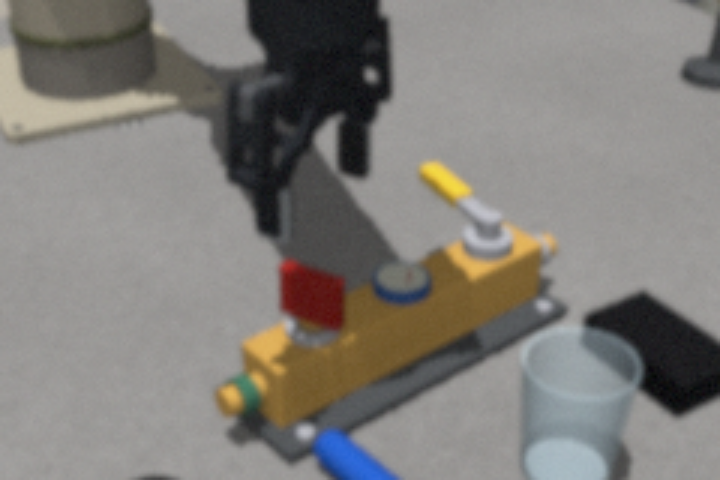

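The open fingers straddle the red bar (about (310,295) in the crop), with one on each flat side. I'll descend and close.

drive_tool:
  fingers: [1,1,1,1,0,0,0,0,0,0]
  offset:
    - [0,0.002,0.08]
    - [0,0.002,0.165]
    - [0,0.002,0.165]
    - [0,0.002,0.165]
    - [0,0.002,0.165]
    - [0,0.002,0.165]
    - [0,0.002,0.165]
    - [0,0.002,0.165]
    - [0,0.002,0.165]
    - [0,0.002,0.165]
  delta_rot:
    - [0,0,0]
    - [0,0,0]
    - [0,0,0]
    - [0,0,0]
    - [0,0,0]
    - [0,0,0]
    - [0,0,0]
    - [0,0,0]
    - [0,0,0]
    - [0,0,0]
  force: 75

```text
time_s: 3.9
eef_pos: [0.6055, -0.0042, 0.105]
eef_rot: [-3.133, 0.004, -2.578]
wrist_force: [20.5, -23.3, -7.9]
grip_width: 0.0122
grip_force: 14.4
```

```bash
cat > st.py <<'E'
from h import *
s=manip.state(); print("t",s["time_s"],"pos",np.round(s["eef_pos"],4),"rot",np.round(s["eef_rot"],3),"F",np.round(s["wrist_force"],1),"T",np.round(s["torque"],3),"j7",np.round(s["joint_efforts"][6],3),"w",round(s["grip_width"],4),"g",s["grip_force"],"q7",np.round(s["q"],2))
E
python3 st.py
```

```text
t 3.9 pos [ 0.6055 -0.0042  0.105 ] rot [-3.133  0.004 -2.578] F [ 20.5 -23.3  -7.9] T [-4.759 -4.23   0.073] j7 -0.1 w 0.0122 g 14.373750686645508 q7 [-0.36  0.42  0.36  1.71 -0.16  1.03  2.19]
```

drive_tool:
  fingers: [0,0,0]
  offset:
    - [0,-0.003,0]
    - [0,-0.003,0]
    - [0,-0.003,0]
  delta_rot:
    - [0,0,0]
    - [0,0,0]
    - [0,0,0]

```text
time_s: 4.15
eef_pos: [0.6061, -0.0051, 0.105]
eef_rot: [-3.134, 0.004, -2.579]
wrist_force: [9.5, -10.5, 0.4]
grip_width: 0.0108
grip_force: 74.7
```

```bash
python3 st.py
```

```text
t 4.15 pos [ 0.6061 -0.0051  0.105 ] rot [-3.134  0.004 -2.579] F [  9.5 -10.5   0.4] T [-2.349 -2.101 -0.02 ] j7 -0.042 w 0.0108 g 74.72186923027039 q7 [-0.36  0.42  0.36  1.71 -0.16  1.03  2.19]
```

drive_tool:
  fingers: [0,0,0,0,0]
  offset:
    - [0,-0.003,0]
    - [0,-0.003,0]
    - [0,-0.003,0]
    - [0,-0.003,0]
    - [0,-0.003,0]
  delta_rot:
    - [0,0,0.016]
    - [0,0,0.032]
    - [0,0,0.048]
    - [0,0,0.064]
    - [0,0,0.064]

```text
time_s: 4.57
eef_pos: [0.6067, -0.0062, 0.105]
eef_rot: [-3.136, 0.006, -2.988]
wrist_force: [9.2, -12.0, 0.4]
grip_width: 0.0106
grip_force: 74.9
```

```bash
python3 st.py
```

```text
t 4.5667 pos [ 0.6067 -0.0062  0.105 ] rot [-3.136  0.006 -2.988] F [  9.2 -12.    0.4] T [-2.412 -2.151  0.032] j7 -2.15 w 0.0106 g 74.89071607589722 q7 [-0.41  0.44  0.43  1.71 -0.2   1.04  1.81]
```

drive_tool:
  fingers: [0,0,0,0,0]
  offset:
    - [-0.001,-0.002,0]
    - [-0.001,-0.002,0]
    - [-0.001,-0.002,0]
    - [-0.001,-0.002,0]
    - [-0.001,-0.002,0]
  delta_rot:
    - [0,0,0.016]
    - [0,0,0.032]
    - [0,0,0.048]
    - [0,0,0.064]
    - [0,0,0.064]

```text
time_s: 4.98
eef_pos: [0.6069, -0.0074, 0.105]
eef_rot: [-3.138, 0.008, 2.893]
wrist_force: [8.0, -12.8, 2.2]
grip_width: 0.0107
grip_force: 75.1
```

```bash
python3 st.py
```

```text
t 4.9833 pos [ 0.6069 -0.0074  0.105 ] rot [-3.138  0.008  2.893] F [  8.  -12.8   2.2] T [-2.737 -1.736  0.045] j7 -2.13 w 0.0107 g 75.10809302330017 q7 [-0.47  0.45  0.51  1.71 -0.24  1.04  1.44]
```

drive_tool:
  fingers: [0,0,0,0,0]
  offset:
    - [-0.001,-0.003,0]
    - [-0.0015,-0.004,0]
    - [-0.002,-0.005,0]
    - [-0.0025,-0.005,0]
    - [-0.0025,-0.005,0]
  delta_rot:
    - [0,0,0.016]
    - [0,0,0.032]
    - [0,0,0.048]
    - [0,0,0.064]
    - [0,0,0.064]

```text
time_s: 5.4
eef_pos: [0.6067, -0.0088, 0.1049]
eef_rot: [-3.141, 0.006, 2.491]
wrist_force: [3.7, -10.5, 5.4]
grip_width: 0.011
grip_force: 75.6
```

```bash
python3 st.py
```

```text
t 5.4 pos [ 0.6067 -0.0088  0.1049] rot [-3.141  0.006  2.491] F [  3.7 -10.5   5.4] T [-2.225 -0.891  0.026] j7 -2.092 w 0.011 g 75.56724071502686 q7 [-0.53  0.47  0.59  1.71 -0.29  1.05  1.08]
```

drive_tool:
  fingers: [0,0,0,0,0]
  offset:
    - [-0.001,-0.002,0]
    - [-0.0015,-0.003,0]
    - [-0.002,-0.004,0]
    - [-0.002,-0.004,0]
    - [-0.002,-0.004,0]
  delta_rot:
    - [0,0,0.016]
    - [0,0,0.032]
    - [0,0,0.048]
    - [0,0,0.064]
    - [0,0,0.064]

```text
time_s: 5.82
eef_pos: [0.606, -0.0099, 0.1048]
eef_rot: [3.14, 0.005, 2.09]
wrist_force: [1.7, -8.3, 7.3]
grip_width: 0.0107
grip_force: 75.9
```

```bash
python3 st.py
```

```text
t 5.8167 pos [ 0.606  -0.0099  0.1048] rot [3.14  0.005 2.09 ] F [ 1.7 -8.3  7.3] T [-1.761 -0.398 -0.02 ] j7 -2.068 w 0.0107 g 75.85355043411255 q7 [-0.59  0.49  0.68  1.72 -0.34  1.06  0.72]
```

drive_tool:
  fingers: [0,0,0,0,0]
  offset:
    - [-0.0005,-0.001,-0.001]
    - [-0.001,-0.002,-0.001]
    - [-0.0015,-0.003,-0.001]
    - [-0.0015,-0.003,-0.001]
    - [-0.0015,-0.003,-0.001]
  delta_rot:
    - [0,0,0.016]
    - [0,0,0.032]
    - [0,0,0.048]
    - [0,0,0.064]
    - [0,0,0.064]

```text
time_s: 6.23
eef_pos: [0.6049, -0.0106, 0.1049]
eef_rot: [3.139, 0.003, 1.688]
wrist_force: [1.0, -5.7, 5.2]
grip_width: 0.0109
grip_force: 75.8
```

```bash
python3 st.py
```

```text
t 6.2333 pos [ 0.6049 -0.0106  0.1049] rot [3.139e+00 3.000e-03 1.688e+00] F [ 1.  -5.7  5.2] T [-1.55  -0.262  0.043] j7 -2.039 w 0.0109 g 75.76287746429443 q7 [-0.65  0.51  0.76  1.72 -0.39  1.07  0.36]
```

drive_tool:
  fingers: [0,0,0,0,0]
  offset:
    - [-0.0005,-0.001,-0.001]
    - [-0.001,-0.002,-0.001]
    - [-0.001,-0.0025,-0.001]
    - [-0.001,-0.0025,-0.001]
    - [-0.001,-0.0025,-0.001]
  delta_rot:
    - [0,0,0.016]
    - [0,0,0.032]
    - [0,0,0.048]
    - [0,0,0.064]
    - [0,0,0.064]

```text
time_s: 6.65
eef_pos: [0.6036, -0.0107, 0.1049]
eef_rot: [3.139, 0.002, 1.286]
wrist_force: [-0.6, -6.7, 4.2]
grip_width: 0.0109
grip_force: 75.8
```

```bash
python3 st.py
```

```text
t 6.65 pos [ 0.6036 -0.0107  0.1049] rot [3.139e+00 2.000e-03 1.286e+00] F [-0.6 -6.7  4.2] T [-1.369 -0.275  0.015] j7 -2.012 w 0.0109 g 75.79778909683228 q7 [-0.71  0.54  0.85  1.73 -0.45  1.08 -0.  ]
```

drive_tool:
  fingers: [0,0,0,0,0]
  offset:
    - [-0.0005,-0.001,-0.001]
    - [-0.0005,-0.002,-0.001]
    - [-0.0005,-0.0025,-0.001]
    - [-0.0005,-0.0025,-0.001]
    - [-0.0005,-0.0025,-0.001]
  delta_rot:
    - [0,0,0.016]
    - [0,0,0.032]
    - [0,0,0.048]
    - [0,0,0.064]
    - [0,0,0.064]

```text
time_s: 7.07
eef_pos: [0.6024, -0.0102, 0.1049]
eef_rot: [3.139, 0.001, 0.885]
wrist_force: [1.5, -4.8, 1.4]
grip_width: 0.0109
grip_force: 75.3
```

```bash
python3 st.py
```

```text
t 7.0667 pos [ 0.6024 -0.0102  0.1049] rot [3.139e+00 1.000e-03 8.850e-01] F [ 1.5 -4.8  1.4] T [-1.233 -0.285  0.004] j7 -1.985 w 0.0109 g 75.32756209373474 q7 [-0.77  0.58  0.94  1.73 -0.51  1.1  -0.35]
```

drive_tool:
  fingers: [0,0,0,0,0]
  offset:
    - [0,-0.0005,0]
    - [0,-0.001,0]
    - [0,-0.0015,0]
    - [0,-0.002,0]
    - [0,-0.002,0]
  delta_rot:
    - [0,0,0.016]
    - [0,0,0.032]
    - [0,0,0.048]
    - [0,0,0.064]
    - [0,0,0.064]

```text
time_s: 7.48
eef_pos: [0.6015, -0.0094, 0.1049]
eef_rot: [3.139, 0.0, 0.483]
wrist_force: [-1.6, -4.2, 3.0]
grip_width: 0.011
grip_force: 75.6
```

```bash
python3 st.py
```

```text
t 7.4833 pos [ 0.6015 -0.0094  0.1049] rot [3.139 0.    0.483] F [-1.6 -4.2  3. ] T [-1.106  0.154  0.23 ] j7 -2.197 w 0.011 g 75.63342690467834 q7 [-0.83  0.62  1.03  1.74 -0.58  1.12 -0.7 ]
```

drive_tool:
  fingers: [0,0,0,0]
  offset:
    - [0,-0.0005,0]
    - [0,-0.001,0]
    - [0,-0.001,0]
    - [0,-0.001,0]
  delta_rot:
    - [0,0,0.012]
    - [0,0,0.024]
    - [0,0,0.032]
    - [0,0,0.032]

```text
time_s: 7.82
eef_pos: [0.6012, -0.0089, 0.1049]
eef_rot: [3.14, 0.0, 0.286]
wrist_force: [-1.8, -3.9, 3.9]
grip_width: 0.0107
grip_force: 75.9
```

```bash
python3 st.py
```

```text
t 7.8167 pos [ 0.6012 -0.0089  0.1049] rot [3.14  0.    0.286] F [-1.8 -3.9  3.9] T [-1.164  0.333  0.367] j7 -1.45 w 0.0107 g 75.8546769618988 q7 [-0.85  0.65  1.07  1.74 -0.62  1.14 -0.88]
```

drive_tool:
  fingers: [0,0,0,0]
  offset:
    - [0,-0.0005,0]
    - [0,-0.001,0]
    - [0,-0.001,0]
    - [0,-0.001,0]
  delta_rot:
    - [0,0,0.012]
    - [0,0,0.024]
    - [0,0,0.024]
    - [0,0,0.024]

```text
time_s: 8.15
eef_pos: [0.601, -0.0084, 0.1049]
eef_rot: [3.14, -0.0, 0.139]
wrist_force: [-1.3, -4.1, 5.1]
grip_width: 0.0104
grip_force: 75.9
```

```bash
python3 st.py; python3 - <<'E'
from h import *
T=[]
for i in range(6):
    manip.snapshot("top"); s=manip.state(); T.append([*s["torque"],*s["wrist_force"]])
print(np.round(T,3))
E
```

```text
t 8.15 pos [ 0.601  -0.0084  0.1049] rot [ 3.14  -0.     0.139] F [-1.3 -4.1  5.1] T [-1.214  0.408  0.468] j7 -0.766 w 0.0104 g 75.93601584434509 q7 [-0.87  0.67  1.1   1.74 -0.65  1.15 -1.  ]
[[-1.267  0.365  0.41  -1.302 -4.9    3.546]
 [-1.316  0.404  0.429 -1.643 -5.781  3.719]
 [-1.291  0.421  0.444 -1.623 -5.997  3.61 ]
 [-1.289  0.357  0.432 -0.992 -5.295  4.713]
 [-1.297  0.371  0.363 -2.315 -4.404  4.151]
 [-1.267  0.376  0.371 -2.311 -4.226  3.673]]
```

drive_tool:
  fingers: [0,0,0,0]
  offset:
    - [0,-0.0005,0]
    - [0,-0.0005,0]
    - [0,-0.0005,0]
    - [0,-0.0005,0]
  delta_rot:
    - [0,0,0.01]
    - [0,0,0.018]
    - [0,0,0.018]
    - [0,0,0.018]

```text
time_s: 8.78
eef_pos: [0.601, -0.008, 0.1049]
eef_rot: [3.14, -0.0, 0.026]
wrist_force: [-1.9, -5.0, 5.1]
grip_width: 0.0108
grip_force: 76.1
```

```bash
python3 st.py; python3 - <<'E'
from h import *
T=[]
for i in range(6):
    s=manip.state(); T.append([*s["torque"],*s["wrist_force"]]); manip.snapshot("top")
print(np.round(T,3)[:,2],np.mean(T,0)); im,d=manip.snapshot("scene"); save("s2",cv2.resize(im[100:260,220:460],(720,480)))
E
```

```text
t 8.7833 pos [ 0.601  -0.008   0.1049] rot [ 3.14  -0.     0.026] F [-1.9 -5.   5.1] T [-1.074  0.447  0.523] j7 -0.734 w 0.0108 g 76.08299016952515 q7 [-0.88  0.69  1.12  1.74 -0.67  1.16 -1.1 ]
[0.523 0.531 0.508 0.543 0.523 0.498] [-1.14103499  0.46759583  0.52112466 -1.98105215 -4.87772514  4.82894911]
```

View pics/s2.png

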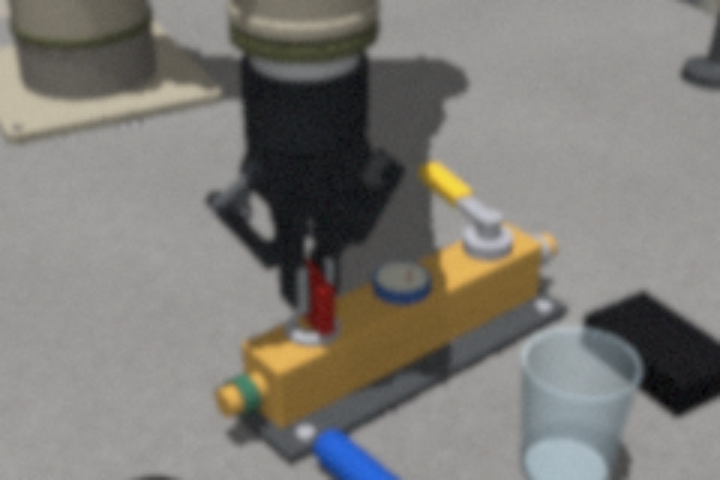

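The bar is pinched and reads about 0.52–0.55 N m, inside the snug range. I'll let go and lift.

drive_tool:
  fingers: [0.5,0.5,0.5,0.5,0.5,0.5,0.5,0.5,0.5]
  offset:
    - [0,0,0]
    - [0,0,0]
    - [0,0,0]
    - [0,0,0]
    - [0,0,-0.05]
    - [0,0,-0.15]
    - [0,0,-0.25]
    - [0,0,-0.25]
    - [0,0,-0.25]
  delta_rot:
    - [0,0,0]
    - [0,0,0]
    - [0,0,0]
    - [0,0,0]
    - [0,0,0]
    - [0,0,0]
    - [0,0,0]
    - [0,0,0]
    - [0,0,0]

```text
time_s: 9.88
eef_pos: [0.6019, -0.0068, 0.2062]
eef_rot: [-3.141, -0.003, 0.026]
wrist_force: [-0.3, 0.2, -0.4]
grip_width: 0.0428
grip_force: 0.0
```

```bash
python3 - <<'E'
from bar import *
from go import go
for n in("scene","top"):
    im,d=manip.snapshot(n); meas(im,cloud(n,d),d,n)
go(.5047,.1514,.17,1.6)
E
python3 st.py
```

```text
scene red 101 rect c [606.  -10.6] [42.6 12.1] mean [609.7  -9.6 105.2] yaw -2.751
scene yel 75 rect c [508.1 149.6] [14.7 44.4] mean [510.1 148.8  88.7] yaw -3.123
top red few 0
top yel few 0
t 9.9833 pos [ 0.6006 -0.0063  0.2036] rot [-3.141e+00  1.000e-03  2.600e-02] q [-0.94  0.59  1.23  1.64 -0.57  1.32 -1.16]
offset [-0.2294 -0.4004  0.0844] rot [-2.000e-04  0.000e+00 -2.505e-01]
t 9.9833 pos [ 0.6006 -0.0063  0.2036] rot [-3.141e+00  1.000e-03  2.600e-02] F [ 0.2  0.6 -0.6] T [ 0.006 -0.002  0.017] j7 -0.013 w 0.0427 g 0.0 q7 [-0.94  0.59  1.23  1.64 -0.57  1.32 -1.16]
```

drive_tool:
  fingers: [0.5,0.5,0.5,0.5,0.5,0.5,0.5,0.5,0.5,0.5]
  offset:
    - [-0.23,-0.4,0.02]
    - [-0.23,-0.4,0.02]
    - [-0.23,-0.4,0.02]
    - [-0.23,-0.4,0.02]
    - [-0.23,-0.4,0.02]
    - [-0.23,-0.4,0.02]
    - [-0.23,-0.4,0.02]
    - [-0.23,-0.4,0.02]
    - [-0.23,-0.4,0.02]
    - [-0.23,-0.4,0.02]
  delta_rot:
    - [0,0,-0.25]
    - [0,0,-0.25]
    - [0,0,-0.25]
    - [0,0,-0.25]
    - [0,0,-0.25]
    - [0,0,-0.25]
    - [0,0,-0.25]
    - [0,0,-0.25]
    - [0,0,-0.25]
    - [0,0,-0.25]

```text
time_s: 10.82
eef_pos: [0.504, 0.1509, 0.1951]
eef_rot: [-3.14, 0.001, 1.282]
wrist_force: [0.3, -0.3, 0.2]
grip_width: 0.0423
grip_force: 0.0
```

```bash
python3 go.py .5047 .1514 .17 3.168;python3 - <<'E'
from bar import *
im,d=manip.snapshot("top"); meas(im,cloud("top",d),d,"top")
E
```

```text
t 10.8167 pos [0.504  0.1509 0.1951] rot [-3.140e+00  1.000e-03  1.282e+00] q [-1.33  0.26  1.1   1.84 -0.25  1.19 -0.43]
offset [0.0017 0.0014 0.0628] rot [-4.000e-04 -1.000e-04 -3.001e-01]
top red 155 rect c [603.6  -7.5] [44.1 10.8] mean [603.1  -7.6 107.8] yaw -2.854
top yel 133 rect c [504.8 147.6] [50.6  9.6] mean [502.5 146.9  89.8] yaw 3.111
```

drive_tool:
  fingers: [0.5,0.5,0.5,0.5,0.5,0.5,0.5,0.5,0.5,0.5]
  offset:
    - [0,0,0.06]
    - [0,0,0.06]
    - [0,0,0.06]
    - [0,0,0.06]
    - [0,0,0.06]
    - [0,0,0.06]
    - [0,0,0.06]
    - [0,0,0.06]
    - [0,0,0.06]
    - [0,0,0.06]
  delta_rot:
    - [0,0,-0.3]
    - [0,0,-0.3]
    - [0,0,-0.3]
    - [0,0,-0.3]
    - [0,0,-0.3]
    - [0,0,-0.3]
    - [0,0,-0.3]
    - [0,0,-0.3]
    - [0,0,-0.3]
    - [0,0,-0.3]

```text
time_s: 11.7
eef_pos: [0.5042, 0.1507, 0.1711]
eef_rot: [-3.14, -0.001, 2.529]
wrist_force: [0.9, -0.3, 0.1]
grip_width: 0.0427
grip_force: 0.0
```

```bash
python3 go.py .5047 .1514 .17 3.168
```

```text
t 11.7 pos [0.5042 0.1507 0.1711] rot [-3.140e+00 -1.000e-03  2.529e+00] q [-1.12  0.23  0.84  1.86 -0.19  1.13  0.75]
offset [-0.0001  0.0022  0.0029] rot [-0.0002 -0.0003 -0.1018]
```

drive_tool:
  fingers: [0.5,0.5,0.5,0.5,0.5,0.5,0.5,0.5,0.5,0.5]
  offset:
    - [0,0.002,0]
    - [0,0.002,0]
    - [0,0.002,0]
    - [0,0.002,0]
    - [0,0.002,0]
    - [0,0.002,0.03]
    - [0,0.002,0.1]
    - [0,0.002,0.17]
    - [0,0.002,0.205]
    - [0,0.002,0.205]
  delta_rot:
    - [0,0,-0.102]
    - [0,0,-0.102]
    - [0,0,-0.102]
    - [0,0,-0.102]
    - [0,0,-0.102]
    - [0,0,-0.102]
    - [0,0,-0.102]
    - [0,0,-0.102]
    - [0,0,-0.102]
    - [0,0,-0.102]

```text
time_s: 12.53
eef_pos: [0.5027, 0.1505, 0.0864]
eef_rot: [-3.138, -0.006, -3.12]
wrist_force: [0.4, -0.3, 0.7]
grip_width: 0.0424
grip_force: 0.0
```

```bash
cat > arc.py <<'E'
# arc poses of the grip's middle about the valve axis, tool yaw along the handle, as rows from the present pose
import sys; from h import *
A=np.array([.5678,.1531]); r=.062
def rows(phis,z):
    s=manip.state(); Rm=R.from_euler("xyz",s["eef_rot"])
    for p in phis:
        t=np.r_[A+r*np.array([np.cos(p),np.sin(p)]),z]
        print(round(p,3),(Rm.inv().apply(t-s["eef_pos"])/.4).round(3).tolist(),((Rm.inv()*R.from_euler("xyz",[np.pi,0,p])).as_rotvec()/2/np.pi).round(3).tolist())
if __name__=="__main__": rows(np.linspace(*map(float,sys.argv[1:3]),int(sys.argv[3])),.09)
E
python3 st.py; python3 arc.py 3.07 2.26 10;python3 - <<'E'
from h import *
im,d=manip.snapshot("scene"); save("s3",cv2.resize(im[100:260,260:500],(720,480)))
E
```

```text
t 12.5333 pos [0.5027 0.1505 0.0864] rot [-3.138 -0.006 -3.12 ] F [ 0.4 -0.3  0.7] T [-0.06   0.025  0.013] j7 0.429 w 0.0424 g 0.0 q7 [-0.99  0.34  0.71  1.94 -0.27  0.97  1.44]
3.07 [-0.009, 0.017, -0.009] [-0.001, -0.001, 0.015]
2.98 [-0.01, 0.031, -0.009] [-0.001, -0.001, 0.029]
2.89 [-0.014, 0.045, -0.009] [-0.001, -0.001, 0.044]
2.8 [-0.018, 0.058, -0.009] [-0.001, -0.001, 0.058]
2.71 [-0.024, 0.071, -0.009] [-0.001, -0.001, 0.072]
2.62 [-0.03, 0.083, -0.01] [-0.001, -0.001, 0.087]
2.53 [-0.038, 0.095, -0.01] [-0.001, -0.001, 0.101]
2.44 [-0.047, 0.106, -0.01] [-0.001, -0.001, 0.115]
2.35 [-0.056, 0.116, -0.01] [-0.001, -0.001, 0.129]
2.26 [-0.067, 0.125, -0.01] [-0.001, -0.001, 0.144]
```

View pics/s3.png

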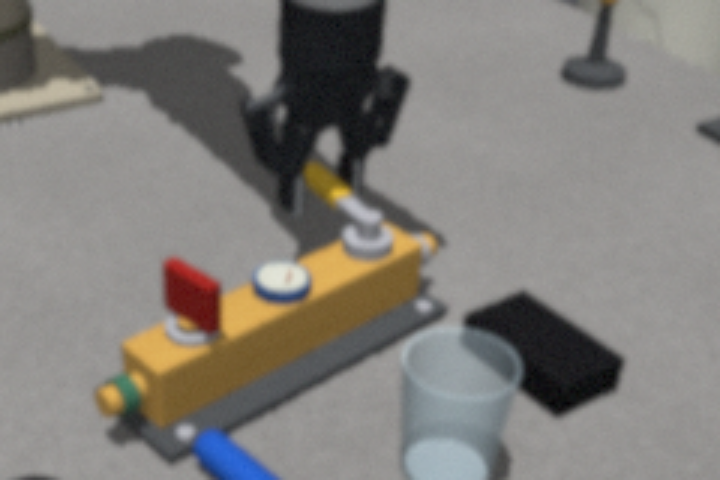

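The fingers straddle the yellow grip at about (320,180) in the crop, so I'll swing it.

drive_tool:
  fingers: [0.5,0.5,0.5,0.5,0.5,0.5,0.5,0.5,0.5,0.5]
  offset:
    - [-0.005,0.017,0]
    - [-0.01,0.031,0]
    - [-0.014,0.045,0]
    - [-0.018,0.058,0]
    - [-0.024,0.071,0]
    - [-0.03,0.083,0]
    - [-0.038,0.095,0]
    - [-0.047,0.106,0]
    - [-0.056,0.116,0]
    - [-0.067,0.125,0]
  delta_rot:
    - [0,0,0.015]
    - [0,0,0.029]
    - [0,0,0.044]
    - [0,0,0.058]
    - [0,0,0.072]
    - [0,0,0.087]
    - [0,0,0.101]
    - [0,0,0.115]
    - [0,0,0.129]
    - [0,0,0.144]

```text
time_s: 13.42
eef_pos: [0.5314, 0.202, 0.0914]
eef_rot: [3.141, 0.0, 2.255]
wrist_force: [-1.0, -3.0, 0.1]
grip_width: 0.0428
grip_force: 1.0
```

```bash
python3 st.py; python3 arc.py 2.2 1.65 8
```

```text
t 13.4167 pos [0.5314 0.202  0.0914] rot [3.141 0.    2.255] F [-1.  -3.   0.1] T [-0.473  0.062  0.074] j7 2.113 w 0.0428 g 0.9611076686996967 q7 [-1.13  0.48  0.86  1.83 -0.42  1.02  0.58]
2.2 [0.003, 0.002, 0.003] [0.0, 0.0, 0.009]
2.121 [0.001, 0.014, 0.003] [0.0, 0.0, 0.021]
2.043 [-0.001, 0.026, 0.003] [0.0, 0.0, 0.034]
1.964 [-0.004, 0.038, 0.003] [0.0, 0.0, 0.046]
1.886 [-0.008, 0.049, 0.003] [0.0, 0.0, 0.059]
1.807 [-0.013, 0.06, 0.003] [0.0, 0.0, 0.071]
1.729 [-0.018, 0.071, 0.003] [0.0, 0.0, 0.084]
1.65 [-0.025, 0.081, 0.003] [0.0, 0.0, 0.096]
```

drive_tool:
  fingers: [0.5,0.5,0.5,0.5,0.5,0.5,0.5,0.5,0.5]
  offset:
    - [0.003,0.006,0.003]
    - [0.001,0.014,0.003]
    - [-0.001,0.026,0.003]
    - [-0.004,0.038,0.003]
    - [-0.008,0.049,0.003]
    - [-0.013,0.06,0.003]
    - [-0.018,0.071,0.003]
    - [-0.025,0.081,0.003]
    - [-0.025,0.081,0.003]
  delta_rot:
    - [0,0,0.01]
    - [0,0,0.021]
    - [0,0,0.034]
    - [0,0,0.046]
    - [0,0,0.059]
    - [0,0,0.071]
    - [0,0,0.084]
    - [0,0,0.096]
    - [0,0,0.096]

```text
time_s: 14.17
eef_pos: [0.563, 0.2154, 0.09]
eef_rot: [3.141, -0.0, 1.654]
wrist_force: [0.0, -0.1, -0.1]
grip_width: 0.0428
grip_force: 0.0
```

```bash
python3 st.py; python3 arc.py 1.65 1.5 5
```

```text
t 14.1667 pos [0.563  0.2154 0.09  ] rot [ 3.141 -0.     1.654] F [ 0.  -0.1 -0.1] T [ 0.001 -0.005 -0.032] j7 -1.46 w 0.0428 g 0.0 q7 [-1.16  0.61  0.96  1.74 -0.56  1.09  0.07]
1.65 [-0.001, -0.0, -0.0] [0.0, -0.0, 0.001]
1.612 [-0.001, 0.005, -0.0] [0.0, -0.0, 0.007]
1.575 [-0.002, 0.011, -0.0] [0.0, -0.0, 0.013]
1.538 [-0.002, 0.017, -0.0] [0.0, -0.0, 0.019]
1.5 [-0.003, 0.023, -0.0] [0.0, -0.0, 0.024]
```

drive_tool:
  fingers: [0.5,0.5,0.5,0.5]
  offset:
    - [-0.001,0.006,0]
    - [-0.002,0.012,0]
    - [-0.002,0.017,0]
    - [-0.002,0.017,0]
  delta_rot:
    - [0,0,0.007]
    - [0,0,0.013]
    - [0,0,0.019]
    - [0,0,0.019]

```text
time_s: 14.5
eef_pos: [0.5647, 0.2137, 0.0887]
eef_rot: [-3.13, 0.002, 1.539]
wrist_force: [-23.3, -6.3, 13.2]
grip_width: 0.0427
grip_force: 12.0
```

```bash
python3 st.py;  python3 arc.py 1.5 1.42 3; python3 - <<'E'
from bar import *
for n in("scene","top"):
    im,d=manip.snapshot(n); meas(im,cloud(n,d),d,n)
    for x in manip.place_of(n,"valve_handle")[:1]: p=at_z(n,x["pixel"],.0835)-[.5678,.1531,0]; print(p.round(4),np.arctan2(p[1],p[0]))
E
```

```text
t 14.5 pos [0.5647 0.2137 0.0887] rot [-3.130e+00  2.000e-03  1.539e+00] F [-23.3  -6.3  13.2] T [-0.94   5.006  0.375] j7 -1.047 w 0.0427 g 11.98951743543148 q7 [-1.16  0.64  0.98  1.73 -0.59  1.11 -0.03]
1.5 [0.004, 0.019, -0.003] [-0.002, 0.0, 0.006]
1.46 [0.003, 0.025, -0.004] [-0.002, 0.0, 0.012]
1.42 [0.003, 0.031, -0.004] [-0.002, 0.0, 0.019]
scene red 98 rect c [606.1  -9.6] [42.8 10.4] mean [608.  -10.4 105.8] yaw -2.798
scene yel 64 rect c [555.5 208.4] [17.1 43.9] mean [557.7 205.7  88.4] yaw 1.913
[-0.006   0.0563  0.0835] 1.6772805098017887
top red 152 rect c [603.6  -7.6] [44.4 10.9] mean [603.   -7.7 108. ] yaw -2.859
top yel 61 rect c [556.7 197.2] [15.7 19.7] mean [556.9 194.2  89.9] yaw 2.235
[-0.0151  0.0614  0.0835] 1.8121695692459279
```

Reaction of 23 N means the handle is against its stop. I'll back off and lift clear.

drive_tool:
  fingers: [0.5,0.5,0.5,0.5,0.5,0.5,0.5,0.5,0.5]
  offset:
    - [0,-0.008,0]
    - [0,-0.017,0]
    - [0,-0.017,0]
    - [0,-0.017,-0.05]
    - [0,-0.017,-0.15]
    - [0,-0.017,-0.25]
    - [-0.1,-0.017,-0.35]
    - [-0.2,-0.017,-0.4]
    - [-0.2,-0.017,-0.4]
  delta_rot:
    - [0,0,-0.01]
    - [0,0,-0.02]
    - [0,0,-0.02]
    - [0,0,-0.02]
    - [0,0,-0.02]
    - [0,0,-0.02]
    - [0,0,-0.02]
    - [0,0,-0.02]
    - [0,0,-0.02]

```text
time_s: 15.45
eef_pos: [0.561, 0.1299, 0.2532]
eef_rot: [3.137, -0.001, 1.659]
wrist_force: [0.1, -1.7, -0.3]
grip_width: 0.0427
grip_force: 0.0
```

```bash
python3 st.py; python3 - <<'E'
from bar import *
for n in("scene","top"):
    im,d=manip.snapshot(n); meas(im,cloud(n,d),d,n)
    if n=="scene": save("s4",cv2.resize(im[120:300,230:470],(720,540)))
E
```

```text
t 15.45 pos [0.561  0.1299 0.2532] rot [ 3.137e+00 -1.000e-03  1.659e+00] F [ 0.1 -1.7 -0.3] T [-0.117 -0.008  0.006] j7 -0.032 w 0.0427 g 0.0 q7 [-1.21  0.38  1.14  1.65 -0.36  1.34  0.08]
scene red 101 rect c [605.6 -10.2] [43.1  8.9] mean [608.  -10.5 105.7] yaw -2.802
scene yel 57 rect c [559.2 210.9] [12.4 46.4] mean [560.5 208.5  87.4] yaw 1.767
top red 153 rect c [603.5  -7.5] [44.  10.9] mean [603.   -7.7 108. ] yaw -2.85
top yel few 0
```

View pics/s4.png

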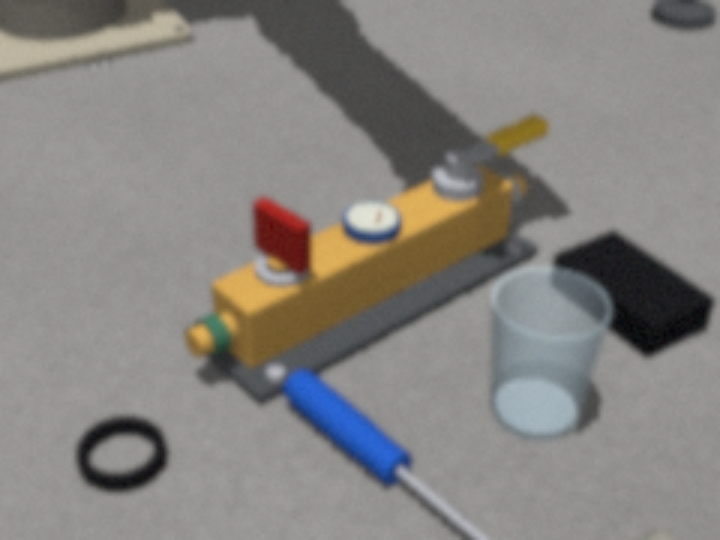

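The yellow handle at (510,135) is in line with the bar, the plug bar at (282,237) is free, and the other things haven't moved.

```bash
python3 -c "
from plant import manip
print(manip.close_job())"
```

```text
the job is handed in; nothing more can be done
None
```

I tightened the drain plug to about 0.52 N m (snug) and let go of it. I then swung the valve clockwise onto its open stop, left the other things where they were, and handed the job in at about 15.5 s.

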